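# Hold a part-loaded vial rack level over the sampler's bed

## Robot

A 6-joint arm with a two-finger parallel gripper is mounted at the origin on the work surface. World frame = base frame: x ahead of the robot, y to its left, z up, the work surface at z = 0. Lengths are in m, angles in degrees, forces in N, time in s.
With the tool pointing down it reaches from about 0.3 to 0.75 m from the base axis. Payload 8.5 kg.
Tool frame: the origin (TCP) lies midway between the tips of the shut fingers; the grasp point (between the pads) lies 19 mm behind it (env.hold_point_z is the distance from the TCP to the grasp point, in m); z points along the fingers, y is the line along which they close (so a half turn about z gives the same grasp; the last joint's range is limited). The gripper opens to 85 mm and grips with 20 to 120 N. Pads are 22 mm wide; open, the fingers measure 114 mm over their backs; the gripper's body (76 mm by 85 mm) begins 54 mm behind the grasp point. The pads swing forward as they close: fully open they stand 13 mm farther back than shut.
Start: joints at [51.835, 21.807, 74.336, -0, 83.858, -12.336], TCP at [0.24, 0.495, 0.231] pointing down, gripper open.
Joint ranges: [-178.18, 178.18], [-50.72, 133.34], [12.68, 142.11], [-81.47, 261.47], [9.98, 163.14], [-165.26, 165.26]. Speed limits (degrees/s): [136.94, 136.94, 180, 180, 180, 180].

## Interface

Orientations are given as a 3x3 rotation matrix whose columns are the frame's x, y, z axes.
In Python, from rig import observe, get_image, camera_info, env gives the robot as it stands.
- The arm moves only by the tool drive_tool, never from a script. Its arguments are lists of equal length, an entry for each row: "offset": the shift along the tool's x, y, z in units of 40 mm (1.0 is 40 mm), a list of three; "turn": the turn, a rotation vector about the tool's x, y, z in units of 6 degrees (1.0 is 6 degrees), a list of three; "hand": the opening, from 0 (shut) to 1 (fully open). A call has exactly 10 rows; each row shifts and turns the commanded pose from where the row before left it, along the tool's axes as they then stand; what a row does not reach is not made up. A row lasts 1/8 s, in which the tool goes at most 62.5 mm and 10.7 degrees, less where a joint would pass 70% of its speed; a pose out of reach is approached as far as the arm can. A call is refused whole if a number of a shift passes 1 or a number of a turn 1, either way. A call with a gripper value outside its range is refused whole. The fingers move at their own pace and stop on an object; "newtons" is the grip in N (left out, the last holds). Time passes only in rows, so rows that do not move let the fingers close, or fill a call up. It gives the time, the measured TCP pose, the force, the opening and the grip force at its end, in the units of the state.
- observe(): the state, without advancing time (a new reading comes with each control period).
- get_image(name): name is "scene" or "top" or "wrist"; returns the picture (480x640x3 uint8, blue, green, red); there is no depth.
- camera_info(name): a dict with "fx", "fy", "cx", "cy" (pixels), "world_to_cam" (4x4, takes a point from world to camera coordinates). Camera axes: x right, y down, z forward; pixel columns grow to the right and rows downward; lengths in m; the calibration is good to about 2 mm. A picture is of the moment at which its call begins: read the wrist's pose just before it. camera_info takes no time and is no camera call; for the wrist camera it gives the pose at the moment of the call.
- env.close_job(): hands the job in; it is judged then, once.
The state is a dict: "time_s": time; "q": joint angles; "qvel": joint speeds; "joint_efforts": joint torques, N m; "position": TCP position; "tool_rot": TCP orientation; "ft_force": force on the tool from outside, world axes, zero at the start; "wrist_torque": the same for the moment, N m; "grip_width": finger opening in m; "gripper_force": force on a finger pad.
Only numpy, scipy, OpenCV 4.12 (cv2) and the standard library are available. Lean on these libraries where they do the work, as an engineer would, in place of code of your own. Each camera call takes 0.05 s, during which the arm holds its last target. There are 200 camera calls.

## Task

Press the vial store's release pedal right down so that its smoked cover springs open, then lift the part-loaded vial rack out by its carrying bar, gripping the bar at the rack's balance point, towards the loaded end. Finish while still holding the rack level and still about four centimetres above the floor of the sampler's rack bed, squarely over it and in line with it, its steel coupling block facing the bed's drive housing; do not set it down or let go, I will wipe the bed first, and leave everything else standing about where it is.

Things in the scene. Friction and masses are not known exactly. Their poses are not given: they have to be found in the camera images.
- store: White vial store box fixed to the bench, 114 mm deep (x), 266 mm long (y, from -128 to +138 mm), walls 45 mm high, inner floor 6 mm up. Origin on the bench, below the seated rack's origin. A smoked see-through cover 77 mm high sits on it at the start (top 124 mm above the bench). x points to the back, where the cover hinges; the pedal is at the front (-x).
- cover (a joint): Smoked cover of the store: 0 rad shut, 1.75 rad fully open. Hinged at the back, 59 mm behind the store's origin and 46 mm up. When the pedal lets it go its spring raises it by itself in 1 to 2 s and keeps it open; it then leans back behind its hinge, up to 155 mm behind the origin and 170 mm above the bench.
- pedal (a joint): Release pedal on the front of the store: 0 rad at rest, 0.35 rad fully down at its stop. Spring-loaded, hinged 75 mm in front of the store's origin, 20 mm above the bench. Pressed on its tread, 3 N starts it and 10 N brings it to the stop. Its steel hook frees the cover part of the way down. It springs back when let go.
- pedal_pad (a point): Point on top of the black ribbed pedal tread, 60 mm from the pedal's hinge, where to press. The tread is 70 mm wide (along the store's y), slopes up away from the box and ends 20 mm further out. At rest the point is 38 mm above the bench, at the stop about 17 mm, and 3 mm further from the box.
- rack: Vial rack of bare metal, 90 mm wide (x), 240 mm long (y from -115 to +125 mm), 0.37 to 0.58 kg, seated in the store along its y. Origin: on the underside, below the middle of the carrying bar. Two rows of seven places; six full 10 ml vials with black caps (tops 52 mm up) fill the three columns at the +y end (30, 60, 90 mm from the origin). The balance point lies 41 mm from the origin along +y.
- rack_bar (a point): Middle of the rack's black carrying bar, 86 mm above the rack's origin. The bar is 10 mm thick (rack's x), 24 mm high (from 74 to 98 mm above the underside), 222 mm long along the rack's y, straight and level, open beneath. The place on the bar above the balance point is 41 mm from here towards the loaded (+y) end.
- coupling (a point): Middle of the outer face of the steel coupling block, 60 mm wide and 18 mm high, on the loaded end of the rack: 125 mm along +y from the rack's origin, 13 mm above the underside.
- bed: The sampler's rack bed, a white block fixed to the bench, 124 mm wide (x), 262 mm long (y), its dark floor 30 mm above the bench, with low metal guides round it reaching 43 mm above the bench. Origin on the bench below the place where the rack's origin belongs; the rack belongs with its y axis along the bed's y axis, the same way round.
- housing (a point): Middle of the inner face of the white drive housing that stands across the +y end of the bed: 136 mm along +y from the bed's origin, 43 mm above the bench. The housing is 110 mm wide, 30 mm thick and 72 mm high.
- vial_a: Glass vial with black cap, 23 mm across, 75 mm high, a loose bystander on the bench; origin on its underside, in the middle. To be left where it is.
- vial_b: Glass vial with black cap, 23 mm across, 75 mm high, a loose bystander on the bench; origin on its underside, in the middle. To be left where it is.
- vial_c: Glass vial with black cap, 23 mm across, 75 mm high, a loose bystander on the bench; origin on its underside, in the middle. To be left where it is.
- solvent: Amber solvent bottle 64 mm across, 135 mm high, a loose bystander on the bench; origin on its underside, in the middle. To be left where it is.
- capjar: Low clear jar 54 mm across, 60 mm high, a loose bystander on the bench; origin on its underside, in the middle. To be left where it is.
- driver: Screwdriver, 170 mm long, lying, a loose bystander on the bench; origin on its underside. To be left where it is.
- beaker: Glass beaker 68 mm across, 85 mm high, a loose bystander on the bench; origin on its underside, in the middle. To be left where it is.
- syringe_case: Flat plastic case 45 x 150 x 23 mm, a loose bystander on the bench; origin on its underside, in the middle. To be left where it is.

How it is judged (in metres and radians):
On the way, in this order (a step that is already met when the one before it is completed fails the run):
1. the release pedal has been pressed to its stop (value of joint pedal above 0.31 rad), for 0.05 s.
2. the rack is lifted clear of the store, level, gripped within 20 mm of its balance point, the cover open (height (world z) of rack above 0.06 m and angle between rack's own z axis and vertical below 0.12 rad and value of joint cover above 1.4 rad and y of the grasp point in the frame of rack between 0.021 and 0.061 m and contact force between the fingers and rack above 2 N), for 0.2 s.
At the end, for the whole second after the job is handed in: Rack held within 20 mm of its balance point along the bar, touching neither bed nor store, at rest, level within 4.5 degrees, underside 20 to 70 mm above the bed floor, within 15 mm of the bed origin from above, in line within 7 degrees, coupling at the housing end; cover open (contact force between the fingers and rack above 2 N and contact force between rack and bed below 0.05 N and contact force between rack and store below 0.05 N and y of the grasp point in the frame of rack between 0.021 and 0.061 m and angle between rack's own z axis and vertical below 0.08 rad and z of rack in the frame of bed between 0.05 and 0.1 m and horizontal distance between rack and bed below 0.015 m and linear speed of rack below 0.02 m/s and value of joint cover above 1.4 rad and horizontal distance between each of coupling, coupling and housing below 0.05 m and angle between the y axis of rack and the y axis of bed, either way round below 0.12 rad); the arm keeps its last pose, push and grip.
It fails at once if the rack is tipped by more than 17 degrees, so that its vials could slide out (angle between rack's own z axis and vertical above 0.3 rad).
It fails at once if one of the bystanders is shifted by more than 25 mm (distance of any of vial_a, vial_b, vial_c, solvent, capjar, driver, beaker, syringe_case from where it was at the start of the episode above 0.025 m).
It also fails if it takes over 58 s, if anything falls off the work surface, if the arm or the gripper's body presses on something with over 40 N, if the wrist force passes 120 N, or if a joint passes its speed limit or range.

## Working session

There is one attempt and no reset: what is moved stays moved. The work goes in short steps, Python scripts to look and compute and a tool call to move; the robot and the scene stay as the last step left them, time stands still between calls to the robot, and variables do not carry over. Pictures are saved under pics/ and viewed, at most 10 in all, crops included, and the job is handed in when it is done.

Besides the shell and the picture viewer there is one more tool, called after "Emit:" as name(argument=value, ...) on one line, values as JSON. drive_tool: Moves the arm, as the interface text tells. Its arguments: {"type":"object","properties":{"offset":{"type":"array"},"turn":{"type":"array"},"hand":{"type":"array"},"newtons":{"type":"number"}},"required":["offset","turn","hand"]}

```bash
mkdir -p pics; python3 - <<'E'
from rig import *
import cv2
for n in("scene","top"):
    cv2.imwrite(f"pics/{n}0.png",get_image(n)); c=camera_info(n); print(n,c)
s=observe();print(s['time_s'],s['position'],s['tool_rot'],s['grip_width'])
E
```

```text
scene {'fx': 495.6961784951059, 'fy': 495.6961784951059, 'cx': 317.4462874014285, 'cy': 243.48441353496685, 'world_to_cam': array([[ 0.88921064,  0.45717122, -0.01728922, -0.49569472],
       [ 0.29443497, -0.60079067, -0.74320833, -0.09818155],
       [-0.35016066,  0.6557782 , -0.66883665,  1.47628097],
       [ 0.        ,  0.        ,  0.        ,  1.        ]])}
top {'fx': 484.550496646716, 'fy': 484.550496646716, 'cx': 312.4206504226005, 'cy': 238.60305148664338, 'world_to_cam': array([[-2.03089563e-02, -9.99766043e-01,  7.44344334e-03,
         9.14752461e-04],
       [-9.96504890e-01,  1.96382114e-02, -8.11932549e-02,
         5.67343306e-01],
       [ 8.10280833e-02, -9.06637796e-03, -9.96670583e-01,
         1.20678405e+00],
       [ 0.00000000e+00,  0.00000000e+00,  0.00000000e+00,
         1.00000000e+00]])}
0.1 [0.23944467 0.49485182 0.23076989] [[-9.00125700e-01  4.35629442e-01 -8.45252078e-04]
 [ 4.35630151e-01  9.00125158e-01 -1.03469965e-03]
 [ 3.10087030e-04 -1.29957703e-03 -9.99999107e-01]] 0.08534981773160168
```

View pics/top0.png

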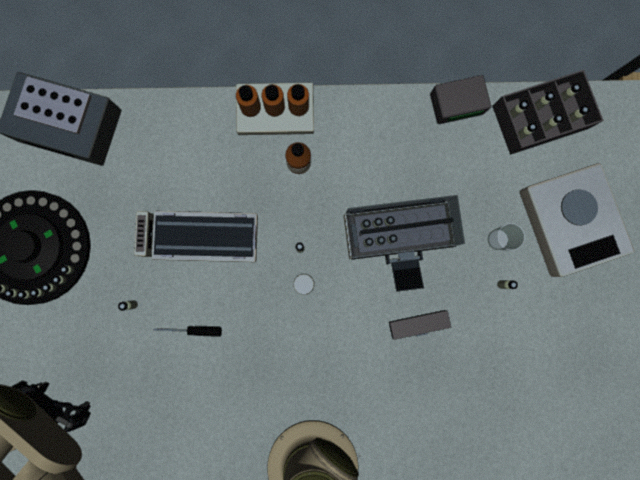

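View pics/scene0.png

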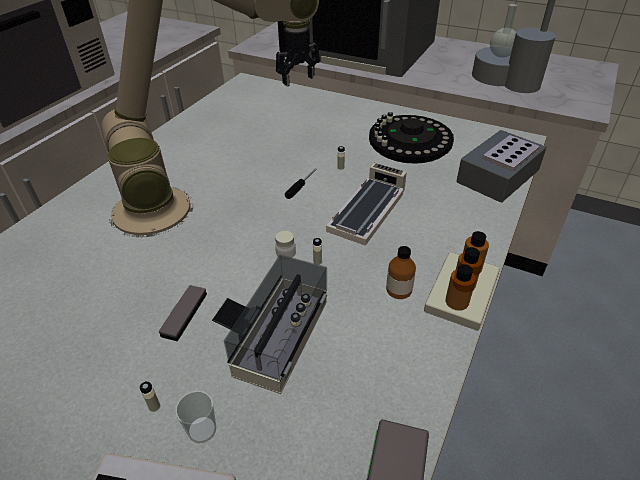

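The top view shows the store around (405,228), loaded end on the left (+y), with its pedal at (407,275). The bed is around (205,237) with the housing on its left at (144,235). I'll enlarge both.

```bash
python3 - <<'E'
import cv2,numpy as np
t=cv2.imread("pics/top0.png")
a=cv2.resize(t[185:300,335:475],None,fx=5.7,fy=5.0)[:,:798]
a=cv2.resize(t[185:305,335:475],(700,600),interpolation=cv2.INTER_CUBIC)
cv2.imwrite("pics/c1.png",cv2.convertScaleAbs(a,alpha=1.8))
b=cv2.resize(t[195:275,125:265],(700,400),interpolation=cv2.INTER_CUBIC)
cv2.imwrite("pics/c2.png",cv2.convertScaleAbs(b,alpha=1.5))
E
```

```text
(no output)
```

View pics/c1.png

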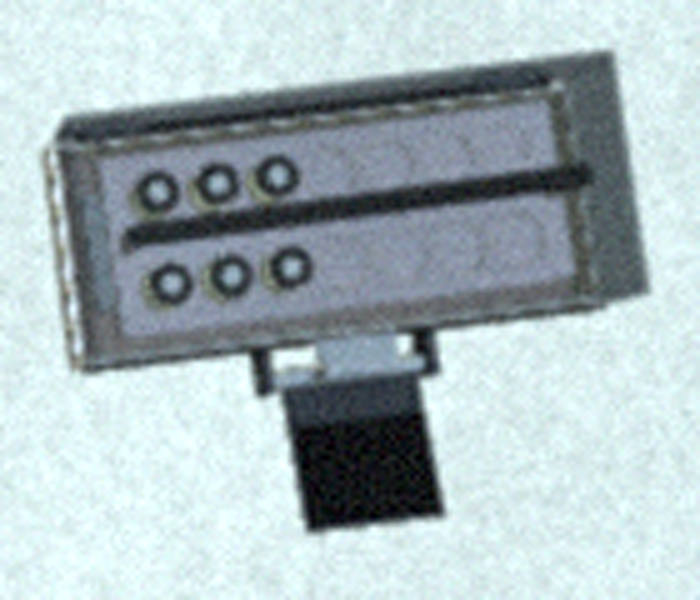

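View pics/c2.png

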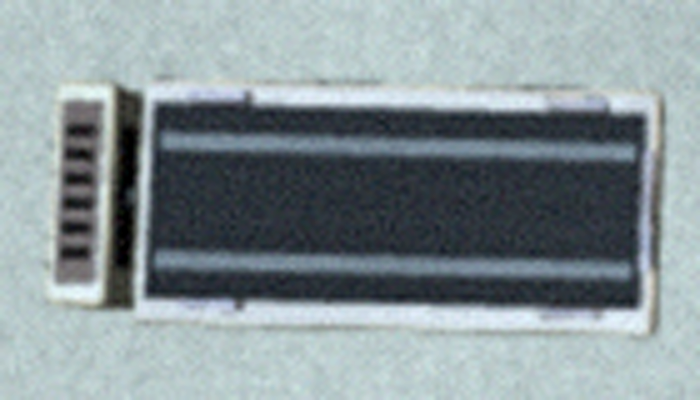

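Crop 1: bar ends at (127,238) and (590,174), six caps on the left, pedal tread edge from (308,530) to (442,515). Crop 2: bed outline corners near (145,85), (660,92), (652,332), (135,320), housing top on the left. Next I fit both poses.

```bash
cat > h.py <<'E'
import numpy as np
from rig import *
from scipy.optimize import least_squares
def proj(n,P):
    c=camera_info(n);p=np.c_[P,np.ones(len(P))]@c['world_to_cam'].T
    return np.c_[c['fx']*p[:,0]/p[:,2]+c['cx'],c['fy']*p[:,1]/p[:,2]+c['cy']]
def place(v,P):
    P=np.array(P,float);c,s=np.cos(v[2]),np.sin(v[2])
    return np.c_[v[0]+c*P[:,0]-s*P[:,1],v[1]+s*P[:,0]+c*P[:,1],P[:,2]]
def fit(n,P,uv,v0):
    r=least_squares(lambda v:(proj(n,place(v,P))-uv).ravel(),v0,loss='soft_l1')
    print(r.x,np.degrees(r.x[2]));print((proj(n,place(r.x,P))-uv).round(1).tolist());return r.x
def pix(n,u,z):
    c=camera_info(n);W=c['world_to_cam'];d=W[:3,:3].T@[(u[0]-c['cx'])/c['fx'],(u[1]-c['cy'])/c['fy'],1];o=-W[:3,:3].T@W[:3,3]
    return o+d*(z-o[2])/d[2]
E
python3 - <<'E'
from h import *
o=np.array([335,185]);m=1e-3
P=np.array([[0,111,104],[0,-111,104],[22.,90,58],[22,60,58],[22,30,58],[-22,90,58],[-22,60,58],[-22,30,58],[-151,35,44],[-151,-35,44]])*m
uv=np.array([[127,238],[590,174],[157,191],[217,183],[277,175],[170,284],[231,276],[292,268],[308,530],[442,515]])/5+o
s=fit("top",P,uv,[.55,-.2,0.1])
P=np.array([[62,136,30],[62,-126,30],[-62,-126,30],[-62,136,30],[55,166,72],[55,136,72],[-55,136,72],[-55,166,72]])*m
uv=np.array([[145,85],[660,92],[652,332],[135,320],[62,85],[113,88],[105,303],[50,300]])/5+[125,195]
b=fit("top",P,uv,[.55,.25,0])
np.save("s.npy",s);np.save("b.npy",b)
print("pad",place(s,[[-.132,0,.038]]),"grasp",place(s,[[0,.041,.092]]))
for k,u,z in[("vial",(299,246),.075),("jar",(304,284),.06),("solv",(298,150),.135),("beak",(507,237),.05),("vial",(513,285),.075),("vial",(123,306),.075),("case",(420,324),.023)]:print(k,pix("top",u,z).round(3))
print(proj("scene",place(b,P)[:4]).round(), proj("scene",place(s,[[0,.111,.104],[0,-.111,.104],[-.151,.035,.044],[-.151,-.035,.044]])).round())
E
```

```text
[ 0.5857642  -0.2359021   0.09989941] 5.723814410236824
[[0.6, -0.8], [0.4, 0.9], [-0.1, 0.5], [-0.1, 0.7], [-0.1, 0.9], [-0.4, -0.5], [-0.6, -0.3], [-0.7, -0.1], [0.0, -0.3], [1.2, -0.7]]
[ 0.57761364  0.25550194 -0.03852984] -2.207597037994703
[[-0.1, -1.1], [0.6, -0.5], [0.8, 0.5], [-0.3, 1.0], [-1.4, -0.8], [0.7, -1.2], [0.2, 0.8], [-1.2, 1.2]]
pad [[ 0.45442233 -0.2490669   0.038     ]] grasp [[ 0.58167514 -0.19510652  0.092     ]]
vial [0.546 0.023 0.075]
jar [0.453 0.013 0.06 ]
solv [0.767 0.02  0.135]
beak [ 0.56  -0.495  0.05 ]
vial [ 0.441 -0.493  0.075]
vial [0.41  0.447 0.075]
case [ 0.347 -0.276  0.023]
[[403. 189.]
 [365. 240.]
 [324. 226.]
 [365. 178.]] [[298. 274.]
 [254. 350.]
 [227. 298.]
 [211. 320.]]
```

Emit:
drive_tool(offset=[[0,0,0],[0,0,0],[0,0,0],[0,0,0],[0,0,0],[0,0,0],[0,0,0],[0,0,0],[0,0,0],[0,0,0]], turn=[[0,0,0.98],[0,0,0.98],[0,0,0.98],[0,0,0.98],[0,0,0.98],[0,0,0.97],[0,0,0.97],[0,0,0.97],[0,0,0.97],[0,0,0.97]], hand=[0,0,0,0,0,0,0,0,0,0])

```text
time_s: 1.35
position: [0.2395, 0.4949, 0.2309]
tool_rot: [[-0.095, 0.995, -0.001], [0.995, 0.095, -0.001], [-0.001, -0.001, -1.0]]
ft_force: [1.0, -0.3, 0.0]
grip_width: 0.0004
gripper_force: 0.0
```

Emit:
drive_tool(offset=[[-0.95,0.17,0],[-0.95,0.17,0],[-0.95,0.17,0],[-0.95,0.17,0],[-0.95,0.17,0],[-0.95,0.17,0],[-0.95,0.17,0],[-0.95,0.17,0],[-0.95,0.17,0],[-0.95,0.17,0]], turn=[[0,0,0],[0,0,0],[0,0,0],[0,0,0],[0,0,0],[0,0,0],[0,0,0],[0,0,0],[0,0,0],[0,0,0]], hand=[0,0,0,0,0,0,0,0,0,0])

```text
time_s: 2.6
position: [0.3449, 0.1224, 0.2312]
tool_rot: [[-0.099, 0.995, -0.0], [0.995, 0.099, 0.0], [0.0, -0.0, -1.0]]
ft_force: [0.8, 1.0, -0.1]
grip_width: -0.0003
gripper_force: 0.0
```

Emit:
drive_tool(offset=[[-0.95,0.17,0],[-0.95,0.17,0],[-0.95,0.17,0],[-0.95,0.17,0],[-0.95,0.17,0],[-0.95,0.17,0],[-0.95,0.17,0],[-0.95,0.17,0],[-0.95,0.17,0],[-0.5,0.1,0]], turn=[[0,0,0],[0,0,0],[0,0,0],[0,0,0],[0,0,0],[0,0,0],[0,0,0],[0,0,0],[0,0,0],[0,0,0]], hand=[0,0,0,0,0,0,0,0,0,0])

```text
time_s: 3.85
position: [0.4456, -0.2316, 0.2309]
tool_rot: [[-0.098, 0.995, -0.001], [0.995, 0.098, 0.001], [0.001, -0.001, -1.0]]
ft_force: [0.2, 0.4, -0.6]
grip_width: -0.0001
gripper_force: 0.0
```

Emit:
drive_tool(offset=[[-0.45,0.15,0],[0,0,0.55],[0,0,0.55],[0,0,0.55],[0,0,0.55],[0,0,0.55],[0,0,0.55],[0,0,0.55],[0,0,0.5],[0,0,0.2]], turn=[[0,0,0],[0,0,0],[0,0,0],[0,0,0],[0,0,0],[0,0,0],[0,0,0],[0,0,0],[0,0,0],[0,0,0]], hand=[0,0,0,0,0,0,0,0,0,0])

```text
time_s: 5.1
position: [0.4529, -0.2467, 0.0485]
tool_rot: [[-0.099, 0.995, -0.001], [0.995, 0.099, 0.001], [0.001, -0.001, -1.0]]
ft_force: [0.5, -0.4, -0.2]
grip_width: -0.0001
gripper_force: 0.0
```

Emit:
drive_tool(offset=[[0,0,0.1],[0,0,0.1],[0,0,0.1],[0,0,0.1],[0,0,0.1],[0,0,0.1],[0,0,0.05],[0,0,0.05],[0,0,0],[0,0,0]], turn=[[0,0,0],[0,0,0],[0,0,0],[0,0,0],[0,0,0],[0,0,0],[0,0,0],[0,0,0],[0,0,0],[0,0,0]], hand=[0,0,0,0,0,0,0,0,0,0])

```text
time_s: 6.35
position: [0.4528, -0.2476, 0.0217]
tool_rot: [[-0.099, 0.995, -0.001], [0.995, 0.099, -0.0], [-0.0, -0.001, -1.0]]
ft_force: [-5.6, 0.1, 8.5]
grip_width: 0.0001
gripper_force: 4.3
```

Emit:
drive_tool(offset=[[0,0,0.08],[0,0,0.08],[0,0,0.05],[0,0,0.05],[0,0,0],[0,0,0],[0,0,0],[0,0,0],[0,0,0],[0,0,0]], turn=[[0,0,0],[0,0,0],[0,0,0],[0,0,0],[0,0,0],[0,0,0],[0,0,0],[0,0,0],[0,0,0],[0,0,0]], hand=[0,0,0,0,0,0,0,0,0,0])

```text
time_s: 7.6
position: [0.4533, -0.2479, 0.0155]
tool_rot: [[-0.1, 0.995, 0.002], [0.995, 0.1, -0.003], [-0.003, 0.002, -1.0]]
ft_force: [-16.2, 7.0, 58.2]
grip_width: 0.0001
gripper_force: 29.4
```

Emit:
drive_tool(offset=[[0,0,-0.1],[0,0,-0.2],[0,0,-0.6],[0,0,-0.6],[0,0,-0.6],[0,0,-0.6],[0,0,-0.6],[0,0,-0.6],[0,0,-0.6],[0,0,-0.6]], turn=[[0,0,0],[0,0,0],[0,0,0],[0,0,0],[0,0,0],[0,0,0],[0,0,0],[0,0,0],[0,0,0],[0,0,0]], hand=[0,0,0,0.6,0.6,0.6,0.6,0.6,0.6,0.6])

```text
time_s: 8.85
position: [0.4533, -0.2474, 0.2155]
tool_rot: [[-0.099, 0.995, 0.0], [0.995, 0.099, 0.0], [0.0, 0.0, -1.0]]
ft_force: [-0.5, -0.1, -0.8]
grip_width: 0.0511
gripper_force: 0.0
```

```bash
python3 - <<'E'
from h import *
import cv2
a=get_image("scene")[170:420,120:400];t=get_image("top");cv2.imwrite("pics/top1.png",t)
b=t[150:310,320:480]
cv2.imwrite("pics/v1.png",np.hstack([cv2.convertScaleAbs(cv2.resize(a,(392,350)),alpha=1.5),cv2.convertScaleAbs(cv2.resize(b,(350,350)),alpha=1.5)]))
w=get_image("wrist");cv2.imwrite("pics/w1.png",w);c=camera_info("wrist");print(c)
s=observe();print(s['position'],s['time_s'])
E
```

```text
{'fx': 390.8847125213689, 'fy': 390.8847125213689, 'cx': 313.4757963480998, 'cy': 238.85623648632563, 'world_to_cam': array([[ 0.99510332,  0.09883375,  0.00112936, -0.4269257 ],
       [ 0.09355271, -0.94549557,  0.31190707, -0.31222457],
       [ 0.03189475, -0.31027411, -0.95011194,  0.27267366],
       [ 0.        ,  0.        ,  0.        ,  1.        ]])}
[ 0.45352488 -0.2476217   0.21525166] 9.0
```

View pics/v1.png

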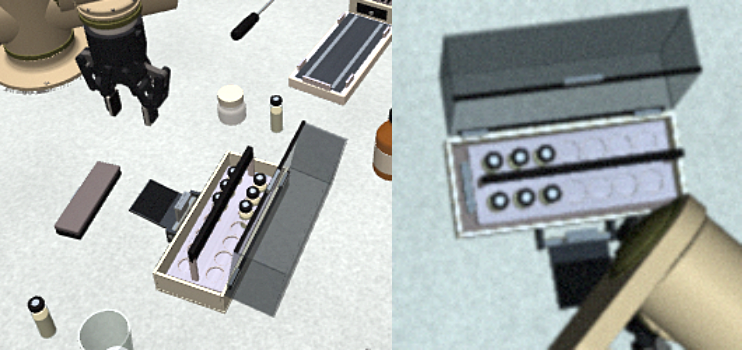

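The cover is fully open and the rack is unmoved. In the crop the bar runs from (481,181) to (682,154). I'll refit the rack pose from the bar and caps.

```bash
python3 - <<'E'
from h import *
P=np.array([[0,111,104],[0,-111,104],[22.,90,58],[22,60,58],[22,30,58],[-22,90,58],[-22,60,58],[-22,30,58]])*1e-3
uv=(np.array([[481,181],[682,154],[493,160],[520,156],[545,153],[499,200],[525,196],[552,193]])-[392,0])/2.1875+[320,150]
s=fit("top",P,uv,np.load("s.npy"));np.save("s.npy",s)
g=place(s,[[0,.041,.092]])[0];S=observe();R=np.array(S['tool_rot'])
print(g,(R.T@(g-S['position']))/.04, (proj("wrist",place(s,P))).round())
E
```

```text
[ 0.58679788 -0.23574956  0.10689965] 6.12489852213854
[[0.3, -1.1], [0.7, -0.4], [0.0, 0.4], [-0.3, 0.7], [0.2, 0.6], [-0.3, -0.3], [-0.1, 0.0], [-0.5, -0.1]]
[ 0.58242333 -0.1949836   0.092     ] [0.99489087 3.33238814 3.08475716] [[538.  57.]
 [489. 374.]
 [529.  97.]
 [522. 140.]
 [516. 180.]
 [468.  98.]
 [463. 140.]
 [459. 181.]]
```

Emit:
drive_tool(offset=[[0.2,0.66,0],[0.2,0.66,0],[0.2,0.66,0],[0.2,0.66,0],[0.2,0.66,0],[0,0,0.3],[0,0,0.3],[0,0,0.3],[0,0,0.2],[0,0,0]], turn=[[0,0,-0.07],[0,0,0],[0,0,0],[0,0,0],[0,0,0],[0,0,0],[0,0,0],[0,0,0],[0,0,0],[0,0,0]], hand=[0.6,0.6,0.6,0.6,0.6,0.6,0.6,0.6,0.6,0.6])

```text
time_s: 10.25
position: [0.5799, -0.194, 0.1703]
tool_rot: [[-0.106, 0.994, -0.001], [0.994, 0.106, 0.001], [0.001, -0.001, -1.0]]
ft_force: [-0.3, 0.6, 0.4]
grip_width: 0.051
gripper_force: 0.0
```

```bash
python3 - <<'E'
from h import *
import cv2
s=np.load("s.npy")
P=np.array([[0,111,104],[0,-111,104],[22.,90,58],[22,60,58],[22,30,58],[-22,90,58],[-22,60,58],[-22,30,58]])*1e-3
p=proj("wrist",place(s,P));print(p.round())
w=get_image("wrist");w=cv2.convertScaleAbs(w,alpha=1.5)
for q in p: cv2.circle(w,tuple(int(i) for i in q),3,(0,0,255),1)
cv2.imwrite("pics/w2.png",w)
E
```

```text
[[318. 133.]
 [317. 466.]
 [352. 163.]
 [350. 208.]
 [349. 251.]
 [283. 163.]
 [284. 209.]
 [285. 251.]]
```

View pics/w2.png

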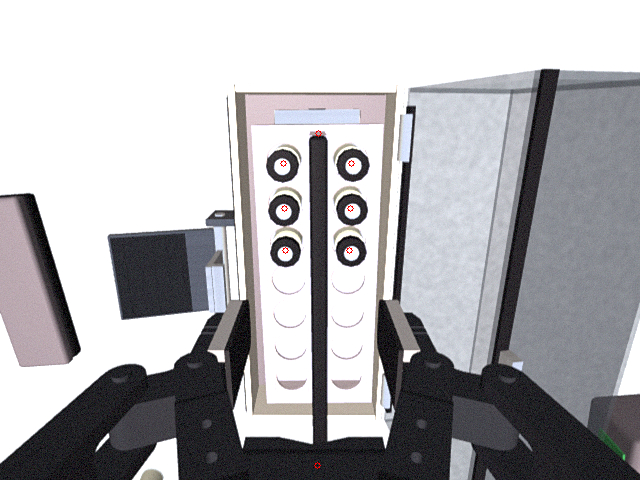

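The projected points match the caps and the bar (column 318) within about a pixel or two, and the bar lies midway between the pads. I'll descend and grip.

Emit:
drive_tool(offset=[[0,0.06,0.3],[0,0,0.3],[0,0,0.3],[0,0,0.3],[0,0,0.3],[0,0,0.3],[0,0,0.3],[0,0,0.2],[0,0,0.13],[0,0,0]], turn=[[0,0,0],[0,0,0],[0,0,0],[0,0,0],[0,0,0],[0,0,0],[0,0,0],[0,0,0],[0,0,0],[0,0,0]], hand=[0.6,0.6,0.6,0.6,0.6,0.6,0.6,0.6,0.6,0.6])

```text
time_s: 11.55
position: [0.5827, -0.1936, 0.0735]
tool_rot: [[-0.106, 0.994, -0.0], [0.994, 0.106, 0.0], [0.0, -0.0, -1.0]]
ft_force: [2.2, 0.0, 0.2]
grip_width: 0.0513
gripper_force: 0.0
```

Emit:
drive_tool(offset=[[0,0,0],[0,0,0],[0,0,0],[0,0,0],[0,0,0],[0,0,0],[0,0,0],[0,0,0],[0,0,0],[0,0,0]], turn=[[0,0,0],[0,0,0],[0,0,0],[0,0,0],[0,0,0],[0,0,0],[0,0,0],[0,0,0],[0,0,0],[0,0,0]], hand=[0.5,0.4,0.3,0.2,0.1,0,0,0,0,0], newtons=80)

```text
time_s: 12.8
position: [0.5828, -0.1937, 0.074]
tool_rot: [[-0.106, 0.994, 0.0], [0.994, 0.106, -0.0], [-0.0, 0.0, -1.0]]
ft_force: [-0.1, 0.7, 4.8]
grip_width: 0.0089
gripper_force: 78.8
```

Emit:
drive_tool(offset=[[0,0,-0.1],[0,0,-0.2],[0,0,-0.25],[0,0,-0.25],[0,0,-0.25],[0,0,-0.25],[0,0,-0.25],[0,0,-0.25],[0,0,-0.2],[0,0,-0.1]], turn=[[0,0,0],[0,0,0],[0,0,0],[0,0,0],[0,0,0],[0,0,0],[0,0,0],[0,0,0],[0,0,0],[0,0,0]], hand=[0,0,0,0,0,0,0,0,0,0])

```text
time_s: 14.05
position: [0.5828, -0.1937, 0.1583]
tool_rot: [[-0.106, 0.994, 0.0], [0.994, 0.106, -0.0], [-0.0, 0.0, -1.0]]
ft_force: [0.3, -0.5, -5.2]
grip_width: 0.0088
gripper_force: 78.0
```

```bash
python3 - <<'E'
from h import *
import cv2
S=observe();print(S['position'],S['ft_force'],S['wrist_torque'],S['gripper_force'])
w=get_image("wrist");a=get_image("scene")[150:410,150:430]
cv2.imwrite("pics/v3.png",cv2.convertScaleAbs(np.hstack([cv2.resize(w,(440,330)),cv2.resize(a,(355,330))]),alpha=1.4))
E
```

```text
[ 0.58279627 -0.19365735  0.15828694] [ 0.28103782 -0.47231013 -5.15062722] [ 0.02518385  0.02002533 -0.00600033] 77.96070456504822
```

View pics/v3.png

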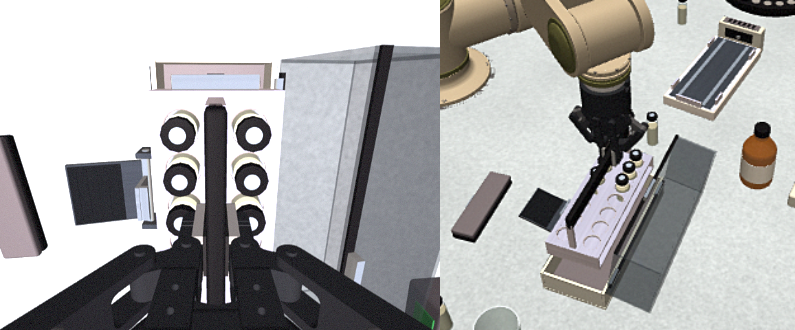

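The rack is lifted level and clear, with the moment near zero and the cover open. I'll raise it further and carry it across.

Emit:
drive_tool(offset=[[0,0,-0.2],[0,0,-0.35],[0,0,-0.4],[0,0,-0.4],[0,0,-0.25],[0,0,-0.05],[0.2,0.02,0],[0.4,0.04,0],[0.6,0.06,0],[0.6,0.06,0]], turn=[[0,0,0],[0,0,0],[0,0,0],[0,0,0],[0,0,0],[0,0,0],[0,0,0],[0,0,0],[0,0,0],[0,0,0]], hand=[0,0,0,0,0,0,0,0,0,0])

```text
time_s: 15.4
position: [0.5821, -0.119, 0.2236]
tool_rot: [[-0.107, 0.994, -0.0], [0.994, 0.107, 0.0], [0.0, -0.0, -1.0]]
ft_force: [-0.2, -0.0, -3.8]
grip_width: 0.0089
gripper_force: 78.0
```

Emit:
drive_tool(offset=[[0.7,0.07,0],[0.7,0.07,0],[0.7,0.07,0],[0.7,0.07,0],[0.7,0.07,0],[0.7,0.07,0],[0.7,0.07,0],[0.7,0.07,0],[0.7,0.07,0],[0.7,0.07,0]], turn=[[0,0,0],[0,0,0],[0,0,0],[0,0,0],[0,0,0],[0,0,0],[0,0,0],[0,0,0],[0,0,0],[0,0,0]], hand=[0,0,0,0,0,0,0,0,0,0])

```text
time_s: 16.65
position: [0.5795, 0.1625, 0.2238]
tool_rot: [[-0.107, 0.994, -0.0], [0.994, 0.107, 0.0], [0.0, -0.0, -1.0]]
ft_force: [-0.3, 1.1, -4.1]
grip_width: 0.0082
gripper_force: 78.0
```

Emit:
drive_tool(offset=[[0.7,0.07,0],[0.7,0.07,0],[0.7,0.07,0],[0.6,0.06,0],[0.4,0.04,0],[0.2,0.02,0],[0.1,0,0],[0,0,0],[0,0,0],[0,0,0]], turn=[[0,0,0],[0,0,0],[0,0,0],[0,0,0],[0,0,0],[0,0,0],[0,0,0],[0,0,0.45],[0,0,0.5],[0,0,0.44]], hand=[0,0,0,0,0,0,0,0,0,0])

```text
time_s: 17.9
position: [0.5792, 0.2961, 0.2238]
tool_rot: [[0.042, 0.999, 0.0], [0.999, -0.042, -0.0], [-0.0, 0.0, -1.0]]
ft_force: [-0.3, 0.1, -4.8]
grip_width: 0.0089
gripper_force: 78.1
```

```bash
python3 - <<'E'
from h import *
import cv2
S=observe();print(S['position'],S['ft_force'],S['wrist_torque'],S['tool_rot'])
b=np.load("b.npy")
P=np.array([[62,136,30],[62,-126,30],[-62,-126,30],[-62,136,30],[55,166,72],[55,136,72],[-55,136,72],[-55,166,72]])*1e-3
p=proj("wrist",place(b,P));print(p.round())
w=cv2.convertScaleAbs(get_image("wrist"),alpha=1.3)
for q in p:
    cv2.circle(w,tuple(int(i) for i in np.clip(q,-999,999)),3,(0,0,255),1)
cv2.imwrite("pics/w4.png",w)
E
```

```text
[0.57919338 0.29609047 0.22379688] [-0.3357945   0.12434047 -4.82820578] [ 0.04094715  0.03079761 -0.01414473] [[ 4.18460042e-02  9.99124072e-01  1.71076311e-05]
 [ 9.99124051e-01 -4.18459998e-02 -2.07395003e-04]
 [-2.06497454e-04  2.57712979e-05 -9.99999978e-01]]
[[390.  90.]
 [375. 367.]
 [253. 367.]
 [236.  90.]
 [394.  39.]
 [392.  87.]
 [235.  87.]
 [232.  40.]]
```

View pics/w4.png

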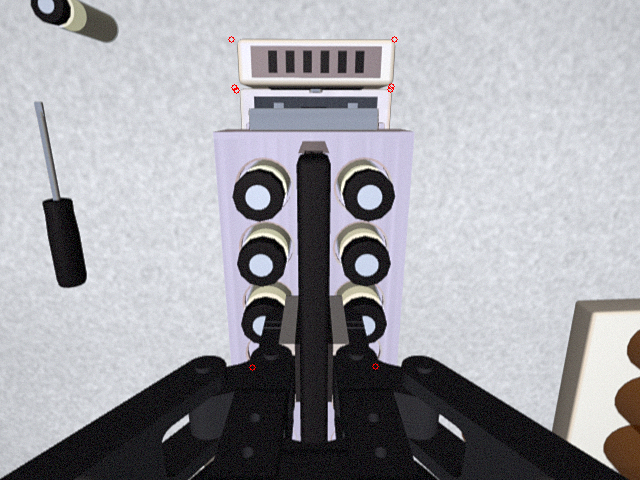

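The housing edges (240–392 columns, rows 40–86) match the prediction to about 2 mm, slightly to +x, and the rack is parallel to it. I'll trim that and descend to about 40 mm above the floor.

Emit:
drive_tool(offset=[[0.03,0.04,0.1],[0,0,0.25],[0,0,0.3],[0,0,0.3],[0,0,0.3],[0,0,0.3],[0,0,0.3],[0,0,0.2],[0,0,0.1],[0,0,0]], turn=[[0,0,0],[0,0,0],[0,0,0],[0,0,0],[0,0,0],[0,0,0],[0,0,0],[0,0,0],[0,0,0],[0,0,0]], hand=[0,0,0,0,0,0,0,0,0,0])

```text
time_s: 19.2
position: [0.5807, 0.2979, 0.1376]
tool_rot: [[0.039, 0.999, -0.0], [0.999, -0.039, -0.0], [-0.0, -0.0, -1.0]]
ft_force: [-0.1, -0.2, -4.1]
grip_width: 0.0089
gripper_force: 78.0
```

```bash
python3 - <<'E'
from h import *
import cv2
S=observe();print(S['position'],S['ft_force'],S['wrist_torque'])
a=get_image("scene")[110:280,280:440];w=get_image("wrist")
cv2.imwrite("pics/v5.png",cv2.convertScaleAbs(np.hstack([cv2.resize(w,(440,400)),cv2.resize(a,(360,400))]),alpha=1.3))
E
```

```text
[0.58072888 0.2978904  0.13764119] [-0.0878002  -0.21289392 -4.10240317] [-0.03413708  0.03539171 -0.02178463]
```

View pics/v5.png

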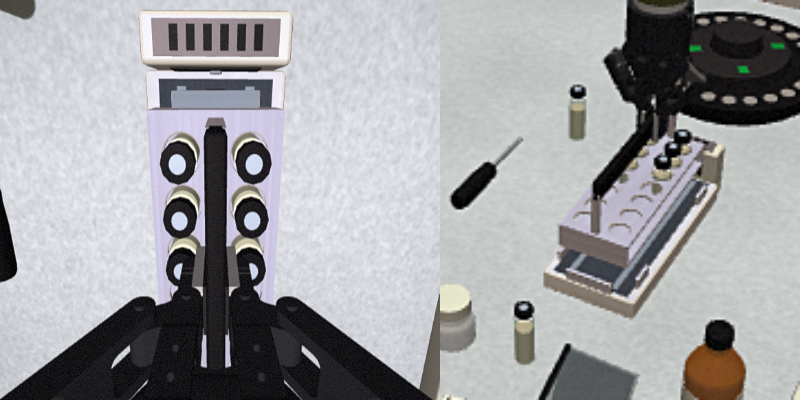

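The rack hangs level over the bed, with the bar at column 215 and the housing's middle at 216, and nothing is touching. I'm handing the job in.

```bash
python3 -c "
from rig import env
print(env.close_job())"
```

```text
the job is handed in; nothing more can be done
None
```

The job is handed in, with no verdict returned: I pressed the pedal to its stop, the cover opened, and by the last readings and pictures the rack hangs level and still, gripped about 42 mm towards its loaded end, roughly 4 cm above the bed floor, in line with the bed, coupling facing the housing.

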